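# Unclip the lifter battery from its charging dock

### The job

The battery pack of the glass lifter is charged: pull the clear dust hood of the charging dock down by its bar until it lies fully open, then pinch the pack's two side catches together with the fingers and lift the pack out of the dock. Finish while still holding it: catches squeezed in, pack upright and still, its foot clear of the dock and at least 10 cm above the counter, hood left open. Leave the turntable, mallet, drip cap end and bead clip where they are.

Things in the scene. Friction and masses are not known exactly. Their poses are not given: they have to be found in the camera images.
- dock: Grey and black plastic charging dock, fixed, base 140 x 104 mm. Origin on the counter under the middle of the pack's pocket; the hood opens towards its -x; y from right to left catch; z up. Pocket floor at 12 mm. Side walls at y = +-34 to +-46 mm, 48 mm high, their lips hold the catch hooks down. Behind the pocket (x = 43 to 89 mm) a housing 60 mm high.
- hood_hinge (a point): Middle of the hinge line of the hood, which runs along the dock's y, 46 mm on the -x side of the dock's origin, 12 mm up; fixed, axes as the dock's. The hood: one L-shaped piece of clear plastic with grey edges, 96 mm wide, 200 g. Closed, its front stands 96 mm up from the hinge and its flat roof (top 108 mm above the counter) reaches 82 mm on to +x, covering pack and catches.
- hood (a joint): Hood angle, rad: 0 closed, 1.4 fully open (stop), swinging to the dock's -x; starts at 0 to 0.15. No latch. The hinge rubs (0.05 N m): near closed the hood stays where left; let go past 0.7 rad it sinks to the stop within 2 s and stays. Open, its roof stands up to 100 mm above the counter, 110 to 180 mm from the dock's origin on the -x side.
- hood_bar (a point): Centre of the hood's round aluminium pull bar, 10 mm thick, 98 mm long, along the dock's y, on end posts at y = +-45 mm. It lies 124 mm up from the hinge and 14 mm in front of it: closed, 136 mm above the counter, 28 mm above the roof. Can be taken from above with a finger before and a finger behind it. Axes turn with the hood.
- pack: Battery pack: upright black plastic block 60 (x) by 44 (y) by 88 mm tall, about 420 g (may vary by a third), in the dock with 1 mm play, top 100 mm above the counter. Origin at the centre of its underside, axes as the dock's. A grey catch plate stands out on each y side.
- pack_foot (a point): Centre of the pack's underside (12 mm above the counter when seated). Axes as the pack's.
- catch_left_pad (a point): Middle of the outer face of the ribbed finger pad of the catch on the pack's +y side: pad 30 mm wide (x), 28 mm tall, 68 mm above the pack's underside (80 mm above the counter when seated), 32 mm from the pack's middle. Moves with the catch. The two pads are 64 mm apart over their outer faces when released, 50 mm fully pinched.
- catch_right_pad (a point): The same on the pack's -y side, facing -y.
- catch_left (a joint): How far the left catch is pressed in towards the pack, m: 0 released, 0.007 fully in. Spring, 1.5 N at first, 3.6 N at full travel. The hook at its lower end is free of the dock's lip from about 4 mm on. Both catches must be held in to lift the pack; they may be gripped firmly (20 N and more).
- catch_right (a joint): The same for the right catch.
- turntable_mark (a point): A point on the disc, 90 mm from the axis and 23 mm above the counter, of the steel display turntable (260 mm across, free to turn), which carries four satin chrome window handles up to 70 mm high. Bystander.
- mallet: Rubber mallet with a tan hardwood shaft, lying: 280 mm long, head 100 x 64 mm. Origin on the counter below the shaft near the head, x along the shaft towards the head. Bystander.
- drip_cap_end: White plastic drip cap end, a small open tray 82 x 50 x 22 mm. Origin at the centre of its underside. Bystander.
- bead_clip: Aluminium bead clip, a C-shaped piece 60 x 24 x 21 mm. Origin at the centre of its underside. Bystander.
Not all that is in view belongs to the job. Leave any green or turquoise look-alike of the pack alone.

How it is judged:
By the outcome, as a careful person would: the job done as asked, in the order asked, and still so for the second after the job is handed in, while the arm keeps its last pose, push and grip.
It also fails if it takes over 48 s, if anything falls off the work surface, if the arm or the gripper's body presses on something with over 40 N, if the wrist force passes 120 N, or if a joint passes its speed limit or range.

### The arm

A 6-joint arm with a two-finger parallel gripper is mounted at the origin on the work surface. World frame = base frame: x ahead of the robot, y to its left, z up, the work surface at z = 0. Lengths are in mm, angles in rad, forces in N, time in s.
With the tool pointing down it reaches from about 375 to 975 mm from the base axis. Payload 3.8 kg.
Tool frame: the origin (TCP) lies at the very end of the fingers, on their centre line; the grasp point (between the pads) lies grip_depth behind it (grip_depth is the distance from the TCP to the grasp point, in mm); z points along the fingers, y is the line along which they close (so a half turn about z gives the same grasp; the last joint's range is limited). The gripper opens to 85 mm and grips with 20 to 120 N. Pads are 22 mm wide; open, the fingers measure 114 mm over their backs; the gripper's body (76 mm by 85 mm) begins 54 mm behind the grasp point. The pads swing forward as they close: fully open they stand 13 mm farther back than shut.
Start: joints at [-1.287, 0.264, 1.604, -0, 1.274, -0.037], TCP at [212.839, -640.56, 231.28] pointing down, gripper open.
Joint ranges: [-2.63, 2.63], [-0.94, 2.18], [0.31, 2.57], [-1.31, 4.45], [0, 2.66], [-2.55, 2.55]. Speed limits (rad/s): [2.57, 2.57, 3.14, 3.14, 3.14, 3.14].

### API

Orientations are given as [roll, pitch, yaw] about the fixed x, y, z axes, in that order (R = Rz(yaw) Ry(pitch) Rx(roll)).
In Python, from plant import get_obs, camera, finish_job, look_for, grip_depth gives the robot as it stands.
- The arm moves only by the tool jog_arm, never from a script. Its arguments are lists of equal length, an entry for each row: "fingers": the opening, from 0 (shut) to 1 (fully open); "translation": the shift along the tool's x, y, z in cm, a list of three; "yaw": the turn about the tool's z in degrees. In form: {"fingers": [fingers, ...], "translation": [[tx, ty, tz], ...], "yaw": [yaw, ...]}. A call has 1 to 5 rows; each row shifts and turns the commanded pose from where the row before left it, along the tool's axes as they then stand; what a row does not reach is not made up. A row lasts 1/12 s, in which the tool goes at most 41.7 mm and 7.16 degrees, less where a joint would pass 70% of its speed; a pose out of reach is approached as far as the arm can. A call with a gripper value outside its range is refused whole. The fingers move at their own pace and stop on an object; "force" is the grip in N (left out, the last holds). Time passes only in rows, so rows that do not move let the fingers close. It gives the time, the measured TCP pose, the force, the opening and the grip force at its end, in the units of the state.
- get_obs(): the state, without advancing time (a new reading comes with each control period).
- camera(name): name is "side" or "top" or "wrist"; returns a dict with "img" (384x512x3 uint8, blue, green, red), "fx", "fy", "cx", "cy" (pixels), "pose" (4x4, takes a point from camera to world coordinates); the wrist camera has in their place "mount" (4x4, takes a point from camera to tool coordinates, whose origin is the TCP and whose axes are the flange's). Camera axes: x right, y down, z forward; pixel columns grow to the right and rows downward; lengths in mm; the calibration is good to about 2 mm. A picture is of the moment at which its call begins: read the wrist's pose just before it. There is no depth.
- finish_job(): hands the job in; it is judged then, once.
Trained networks look in the newest picture that a camera, given by its name, has taken for a name from the list of things; names that differ only in an ending like _2 or _b are one class to them, and where a whole thing is asked for, a point or a joint stands for the part that bears it (a point fixed in the world has none). Each returns a list of dicts, best first, with "score" (0 to 1); they miss things now and then, are a little off and sometimes report something else, mostly with a low value. They report only what shows in the picture. A call takes as long as a camera call. They do not tell look-alikes from the thing itself.
- look_for(camera, query): "position" ([row, column] in pixels, amid what is visible of it).
The state is a dict: "clock": time; "joint_positions": joint angles; "joint_velocities": joint speeds; "effort": joint torques, N m; "tcp_pos": TCP position; "ee_rot": TCP orientation; "wrist_force": force on the tool from outside, world axes, zero at the start; "torque": the same for the moment, N m; "grip_width": finger opening in mm; "gripper_force": force on a finger pad.
Only numpy, scipy, OpenCV 4.12 (cv2) and the standard library are available. Lean on these libraries where they do the work, as an engineer would, in place of code of your own. Each camera call takes 0.05 s, during which the arm holds its last target. There are 200 camera calls.

## Working session

There is one attempt and no reset: what is moved stays moved. The work goes in short steps, Python scripts to look and compute and a tool call to move; the robot and the scene stay as the last step left them, time stands still between calls to the robot, and variables do not carry over. Pictures are saved under pics/ and viewed, at most 10 in all, crops included, and the job is handed in when it is done.

Besides the shell and the picture viewer there is one more tool, called after "Emit:" as name([rows], argument=value, ...), one row to a line, values as JSON. jog_arm: Moves the arm, as the interface text tells. Its arguments: {"type":"object","properties":{"fingers":{"type":"array","items":{"type":"number"}},"translation":{"type":"array","items":{"type":"array","items":{"type":"number"}}},"yaw":{"type":"array","items":{"type":"number"}},"force":{"type":"number"}},"required":["fingers","translation","yaw"]}

```bash
ls; mkdir -p pics
cat > h.py <<'E'
import numpy as np,cv2
from plant import *
from scipy.spatial.transform import Rotation as R
def tool():
    o=get_obs(); T=np.eye(4); T[:3,:3]=R.from_euler('xyz',o['ee_rot']).as_matrix(); T[:3,3]=o['tcp_pos']; return T
def snap(n):
    T=tool(); c=camera(n)
    c['pose']=T@c['mount'] if n=='wrist' else c['pose']; return c
def ray(c,rc):
    d=c['pose'][:3,:3]@np.array([(rc[1]-c['cx'])/c['fx'],(rc[0]-c['cy'])/c['fy'],1]); return c['pose'][:3,3],d/np.linalg.norm(d)
def tri(obs):
    A=np.zeros((3,3));b=np.zeros(3)
    for c,rc in obs:
        p,d=ray(c,rc);M=np.eye(3)-np.outer(d,d);A+=M;b+=M@p
    x=np.linalg.solve(A,b)
    return x,[round(float(np.linalg.norm((np.eye(3)-np.outer(ray(c,rc)[1],ray(c,rc)[1]))@(x-c['pose'][:3,3]))),1) for c,rc in obs]
def atz(c,rc,z):
    p,d=ray(c,rc); return p+d*(z-p[2])/d[2]
def proj(c,P):
    q=np.linalg.inv(c['pose'])@np.append(P,1); return [float(c['fy']*q[1]/q[2]+c['cy']),float(c['fx']*q[0]/q[2]+c['cx'])]
E
python3 - <<'E'
from h import *
np.set_printoptions(precision=1,suppress=True)
o=get_obs(); print(o); print(grip_depth)
cs={n:snap(n) for n in('side','top')}
for n,c in cs.items():
    print(n,c['pose'],c['fx'],c['cx'],c['cy'])
    for q in ['dock','hood_bar','hood','pack','catch_left_pad','catch_right_pad','catch_left','turntable_mark','mallet','drip_cap_end','bead_clip']:
        print(q,[([round(v) for v in d['position']],round(d['score'],2)) for d in look_for(n,q)][:4])
cv2.imwrite('pics/a_side.png',cs['side']['img']);cv2.imwrite('pics/a_top.png',cs['top']['img'])
E
```

```text
pics
{'clock': 0.0, 'joint_positions': array([-1.3,  0.3,  1.6, -0. ,  1.3, -0. ]), 'joint_velocities': array([-0., -0.,  0., -0.,  0., -0.]), 'effort': array([ -0. , -51.5, -36.7,  -0. ,   0. ,   0. ]), 'tcp_pos': array([ 212.6, -639.9,  229.9]), 'ee_rot': array([-3.1, -0. ,  0.3]), 'wrist_force': array([-0.4,  0.1,  0.4]), 'torque': array([-0.,  0.,  0.]), 'gripper_force': 0.0, 'grip_width': 85.04203891040949}
18.700000000000003
side [[   1.    -0.2    0.1  432.2]
 [  -0.2   -0.7    0.7 -880.9]
 [  -0.    -0.7   -0.7 1014.7]
 [   0.     0.     0.     1. ]] 403.09228240983236 249.81225715916116 192.5463446017279
dock [([190, 249], 0.73), ([193, 299], 0.72), ([194, 248], 0.57)]
hood_bar [([184, 242], 0.67)]
hood [([184, 239], 0.85)]
pack [([159, 244], 0.81), ([232, 250], 0.8), ([195, 250], 0.71)]
catch_left_pad []
catch_right_pad [([196, 247], 0.6)]
catch_left [([196, 247], 0.36)]
turntable_mark [([141, 202], 0.63)]
mallet [([195, 299], 0.63)]
drip_cap_end [([344, 236], 0.71)]
bead_clip [([339, 296], 0.71)]
top [[  -0.    -1.     0.1  466.3]
 [  -1.     0.     0.    41.2]
 [  -0.    -0.1   -1.  1551.8]
 [   0.     0.     0.     1. ]] 400.08346551217795 256.1209011254195 190.41020221838048
dock [([191, 249], 0.83), ([227, 377], 0.55)]
hood_bar [([195, 249], 0.63)]
hood [([196, 250], 0.76)]
pack [([186, 210], 0.84), ([202, 292], 0.66), ([189, 251], 0.31)]
catch_left_pad []
catch_right_pad []
catch_left []
turntable_mark [([225, 151], 0.88)]
mallet [([149, 262], 0.96), ([197, 247], 0.62)]
drip_cap_end [([229, 380], 0.53)]
bead_clip [([187, 251], 0.48), ([186, 381], 0.45)]
```

Run:
```python
import cv2
a=cv2.imread('pics/a_side.png')[110:270,150:350];b=cv2.imread('pics/a_top.png')[120:250,120:400]
cv2.imwrite('pics/a_sc.png',cv2.resize(a,None,fx=3.7,fy=3.7,interpolation=2));cv2.imwrite('pics/a_tc.png',cv2.resize(b,None,fx=2.8,fy=2.8,interpolation=2))
```

```text
(no output)
```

View pics/a_sc.png

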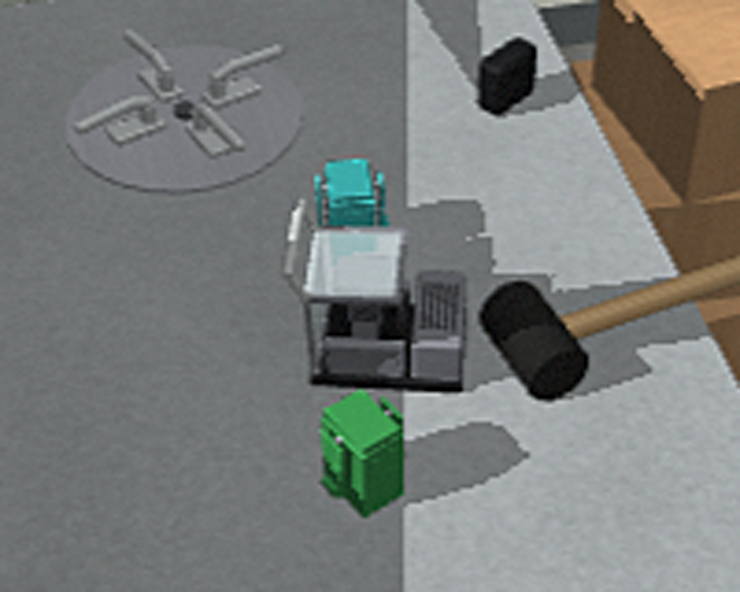

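View pics/a_tc.png

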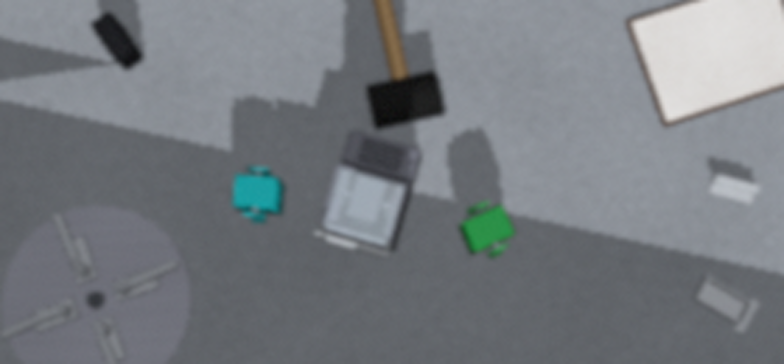

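The side crop shows the dock at mid-picture, with the clear hood and, under it, the black pack at about side px (row 196, col 247). Things that could be mistaken for the pack:
- Turquoise look-alike at (159, 244).
- Green look-alike at (232, 250).
- Loose black block at about (131, 287).

In the top view the dock is at (191, 249), with its bar running from about (203, 233) to (210, 259). The hood opens towards the robot. I choose the black pack under the hood.

```bash
python3 - <<'E'
from h import *
np.set_printoptions(precision=1,suppress=True)
s,t=snap('side'),snap('top')
sc=lambda x,y:[110+y/3.7,150+x/3.7]; tc=lambda x,y:[120+y/2.8,120+x/2.8]
e1=tri([(s,sc(299,207)),(t,tc(318,234))]); e2=tri([(s,sc(291,280)),(t,tc(388,253))])
print(e1,e2)
a,b=atz(t,tc(318,234),136),atz(t,tc(388,253),136); print(a,b,np.linalg.norm(a-b)); d=a-b; yaw=np.arctan2(-d[0],d[1]); print('dock yaw',np.degrees(yaw))
T=tool(); print(T)
E
python3 -c "
import cv2
a=cv2.imread('pics/a_side.png')[150:230,215:300]
cv2.imwrite('pics/a_close.png',cv2.resize(a,None,fx=7,fy=7,interpolation=2))"
```

```text
(array([578.9, 136.8, 133.9]), [0.5, 0.5]) (array([554.4,  48.3, 129.7]), [1.5, 1.5])
[578.2 136.7 136. ] [552.5  48.3 136. ] 91.9702809525938
dock yaw -16.20733951048917
[[   0.9    0.3   -0.   212.8]
 [   0.3   -0.9    0.  -640.6]
 [  -0.    -0.    -1.   231.3]
 [   0.     0.     0.     1. ]]
```

View pics/a_close.png

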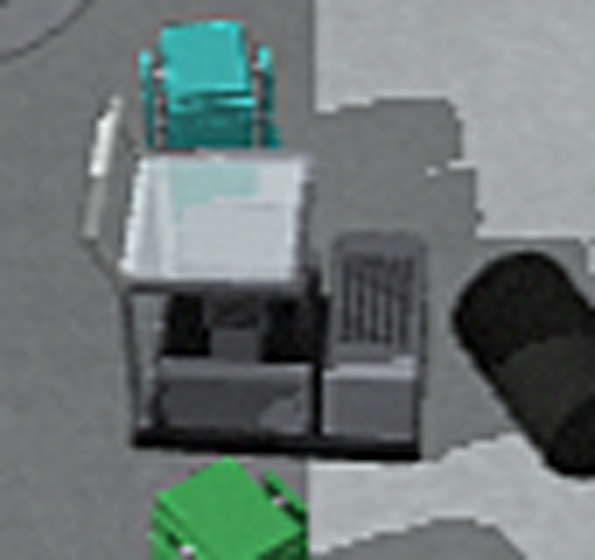

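The close crop shows the black pack with its grey catch pad at about crop (238, 320), under the hood in the grey and black dock. That is the right one. Its bar centre measures about (566, 92, 133), which agrees with the stated 136 mm, and the dock yaw is about -16°.

```bash
cat >> h.py <<'E'
def plan(p,yaw=None,step=40):
    "shift in tool axes (cm, total) and turn (deg, total, about tool z) to a world TCP target"
    T=tool(); d=T[:3,:3].T@(np.array(p)-T[:3,3])/10; n=int(np.ceil(np.linalg.norm(d)*10/step))
    y=np.degrees(np.arctan2(T[1,0],T[0,0]))
    tw=None if yaw is None else (y-yaw+180)%360-180
    print('shift cm',d.round(2),'rows',n,'each',(d/max(n,1)).round(3),'yaw now',round(y,1),'turn tool',tw)
E
python3 - <<'E'
from h import *
np.set_printoptions(precision=2,suppress=True)
c=camera('wrist'); print(c['mount'],c['fx'])
plan([520,80,270],74)
E
```

```text
[[   0.     -0.96   -0.29   72.71]
 [   1.      0.      0.      0.99]
 [  -0.     -0.29    0.96 -142.42]
 [   0.      0.      0.      1.  ]] 345.563568546398
shift cm [ 51.87 -58.69  -3.87] rows 20 each [ 2.59 -2.94 -0.19] yaw now 18.4 turn tool -55.61881184294124
```

Emit:
jog_arm([
  [2.6, -2.9, -0.2],
  [2.6, -2.9, -0.2],
  [2.6, -2.9, -0.2],
  [2.6, -2.9, -0.2],
  [2.6, -2.9, -0.2],
], fingers=[1, 1, 1, 1, 1], yaw=[0, 0, 0, 0, 0])

```text
clock: 1.77
tcp_pos: [290.8, -460.4, 241.3]
ee_rot: [3.141, -0.0, 0.32]
wrist_force: [-0.3, 0.6, 0.7]
grip_width: 85.4
gripper_force: 0.0
```

Emit:
jog_arm([
  [2.6, -2.9, -0.2],
  [2.6, -2.9, -0.2],
  [2.6, -2.9, -0.2],
  [2.6, -2.9, -0.2],
  [2.6, -2.9, -0.2],
], fingers=[1, 1, 1, 1, 1], yaw=[0, 0, 0, 0, 0])

```text
clock: 2.18
tcp_pos: [368.5, -281.7, 251.7]
ee_rot: [3.141, -0.001, 0.32]
wrist_force: [0.0, 0.5, -0.3]
grip_width: 85.5
gripper_force: 0.0
```

Emit:
jog_arm([
  [2.6, -2.9, -0.2],
  [2.6, -2.9, -0.2],
  [2.6, -2.9, -0.2],
  [2.6, -2.9, -0.2],
  [2.6, -2.9, -0.2],
], fingers=[1, 1, 1, 1, 1], yaw=[0, 0, 0, 0, 0])

```text
clock: 2.6
tcp_pos: [446.2, -102.9, 261.9]
ee_rot: [3.141, -0.001, 0.321]
wrist_force: [1.6, -0.2, 0.5]
grip_width: 85.2
gripper_force: 0.0
```

Emit:
jog_arm([
  [2.6, -2.9, -0.2],
  [2.6, -2.9, -0.2],
  [2.6, -2.9, -0.2],
  [2.6, -2.9, -0.2],
  [2.6, -2.9, -0.2],
], fingers=[1, 1, 1, 1, 1], yaw=[0, 0, 0, 0, 0])

```text
clock: 3.02
tcp_pos: [523.8, 75.9, 271.7]
ee_rot: [3.141, -0.001, 0.321]
wrist_force: [0.6, -0.4, 0.1]
grip_width: 85.8
gripper_force: 0.0
```

Emit:
jog_arm([
  [0, 0, 0],
  [0, 0, 0],
  [0, 0, 0],
  [0, 0, 0],
  [0, 0, 0],
], fingers=[1, 1, 1, 1, 1], yaw=[-7, -7, -7, -7, -7])

```text
clock: 3.43
tcp_pos: [523.5, 74.1, 271.4]
ee_rot: [3.141, -0.0, 0.938]
wrist_force: [-0.5, -0.3, 0.4]
grip_width: 85.5
gripper_force: 0.0
```

Emit:
jog_arm([
  [0, 0, 0],
  [0, 0, 0],
  [0, 0, 0],
  [0, 0, 0],
  [0, 0, 0],
], fingers=[1, 1, 1, 1, 1], yaw=[-7, -7, -6.5, 0, 0])

```text
clock: 3.85
tcp_pos: [523.4, 73.8, 271.4]
ee_rot: [3.141, -0.0, 1.286]
wrist_force: [0.6, 0.9, 0.5]
grip_width: 85.3
gripper_force: 0.0
```

Run:
```python
from h import *
c=snap('wrist'); np.save('pics/c1.npy',c['pose'])
for q in ['dock','hood_bar','hood','pack']:
    print(q,[([round(v) for v in d['position']],round(d['score'],2)) for d in look_for('wrist',q)][:4])
print('pred',proj(c,[579,137,134]),proj(c,[554,48,132]))
cv2.imwrite('pics/b.png',c['img'])
```

```text
dock [([136, 363], 0.9)]
hood_bar [([140, 350], 0.64)]
hood [([138, 354], 0.85)]
pack [([272, 340], 0.8), ([8, 332], 0.76)]
pred [87.32541389342163, 304.4639311548384] [200.7960096346827, 301.1297640893847]
```

View pics/b.png

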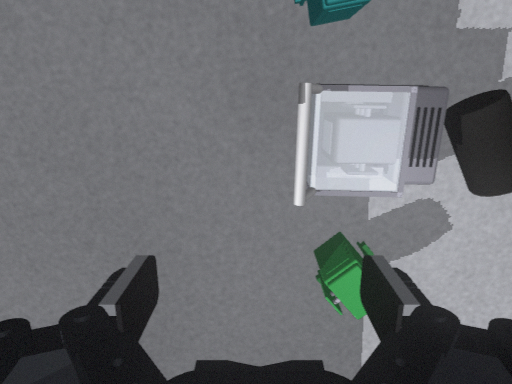

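The wrist view shows the bar from (row 84, col 306) to (row 205, col 299), with the clear hood to its right. The pack shows through the roof at about (140, 365), green is at (272, 340), and turquoise is at the top edge.

Run:
```python
from h import *
np.set_printoptions(precision=1,suppress=True)
c=snap('wrist');t=snap('top');s=snap('side')
sc=lambda x,y:[110+y/3.7,150+x/3.7]; tc=lambda x,y:[120+y/2.8,120+x/2.8]
A,B=[84,306],[205,299.5]
print(tri([(c,A),(t,tc(318,234)),(s,sc(299,207))]),tri([(c,B),(t,tc(388,253)),(s,sc(291,280))]))
a,b=atz(c,A,134),atz(c,B,134);d=a-b;print(a,b,np.linalg.norm(d),'yaw',np.degrees(np.arctan2(-d[0],d[1])))
yaw=np.degrees(np.arctan2(-d[0],d[1]))
m=(a+b)/2; plan([m[0],m[1],170],yaw+90)
```

```text
(array([579.6, 138. , 132.7]), [1.6, 1.6, 0.1]) (array([553.4,  46.4, 132.5]), [2.1, 2.0, 2.4])
[580.6 139.1 134. ] [551.7  45.5 134. ] 97.9930392567667 yaw -17.134303878231947
shift cm [ 3.   3.6 10.1] rows 3 each [1.  1.2 3.4] yaw now 73.8 turn tool 0.9781166752411536
```

Emit:
jog_arm([
  [1.5, 1.8, 0],
  [1.5, 1.8, 1.5],
  [0, 0, 3],
  [0, 0, 3],
  [0, 0, 3],
], fingers=[0.5, 0.5, 0.5, 0.5, 0.5], yaw=[1, 0, 0, 0, 0])

```text
clock: 4.67
tcp_pos: [567.2, 92.5, 165.6]
ee_rot: [3.14, -0.001, 1.272]
wrist_force: [0.6, -0.2, -1.0]
grip_width: 42.5
gripper_force: 0.0
```

Emit:
jog_arm([
  [0, 0, 1.7],
  [0, 0, 1.7],
  [0, 0, 1.2],
  [0, 0, 0],
], fingers=[0.5, 0.5, 0.5, 0.5], yaw=[0, 0, 0, 0])

```text
clock: 5.0
tcp_pos: [564.2, 92.0, 117.0]
ee_rot: [-3.136, 0.002, 1.272]
wrist_force: [-0.9, -0.1, 0.4]
grip_width: 42.4
gripper_force: 0.0
```

Run:
```python
from h import *
c=snap('wrist'); cv2.imwrite('pics/c.png',c['img']); print(get_obs()['tcp_pos'],get_obs()['grip_width'],get_obs()['wrist_force'])
print(proj(c,[580,138.5,133]),proj(c,[552,45.5,133]))
```

```text
[565.35894428  92.12488582 118.84689145] 42.79878602748898 [ 0.3946659  -0.0009953   0.03607108]
[157.80014621734242, 261.24438725307044] [371.2237828046682, 262.0365158897708]
```

View pics/c.png

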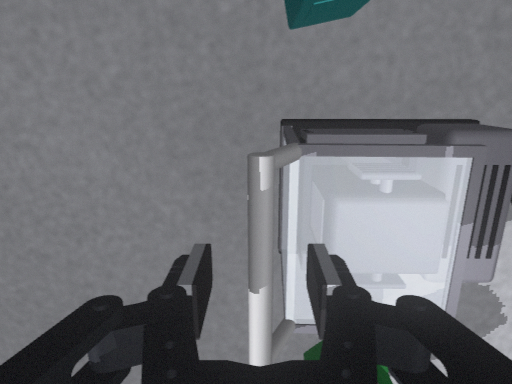

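The bar sits between the fingers, and the rear finger is above the roof. I'll close to a loose cage and pull along the arc.

Emit:
jog_arm([
  [0, 0, 0],
  [0, 0, 0],
  [0, 0, 0],
  [0, -1.1, 0.2],
  [0, -1.1, 0.3],
], fingers=[0.2, 0.2, 0.2, 0.2, 0.2], yaw=[0, 0, 0, 0, 0], force=20)

```text
clock: 5.47
tcp_pos: [546.7, 99.0, 116.8]
ee_rot: [3.138, -0.002, 1.271]
wrist_force: [1.7, -0.4, 0.9]
grip_width: 17.4
gripper_force: 0.7
```

Emit:
jog_arm([
  [0, -0.9, 0.4],
  [0, -0.8, 0.4],
  [0, -0.7, 0.4],
  [0, -0.6, 0.4],
  [0, -0.6, 0.4],
], fingers=[0.2, 0.2, 0.2, 0.2, 0.2], yaw=[0, 0, 0, 0, 0])

```text
clock: 5.88
tcp_pos: [509.9, 109.6, 94.6]
ee_rot: [-3.141, 0.0, 1.272]
wrist_force: [0.9, -0.0, 0.5]
grip_width: 16.9
gripper_force: 0.3
```

Emit:
jog_arm([
  [0, -0.7, 0.5],
  [0, -0.6, 0.6],
  [0, -0.6, 0.6],
  [0, -0.5, 0.6],
  [0, -0.5, 0.5],
], fingers=[0.2, 0.2, 0.2, 0.2, 0.2], yaw=[0, 0, 0, 0, 0])

```text
clock: 6.3
tcp_pos: [483.0, 117.9, 66.3]
ee_rot: [3.141, 0.0, 1.272]
wrist_force: [4.4, -0.8, -3.0]
grip_width: 17.1
gripper_force: 2.5
```

Emit:
jog_arm([
  [0, -0.5, 0.6],
  [0, -0.4, 0.6],
  [0, -0.3, 0.5],
  [0, -0.2, 0.4],
  [0, 0, 0],
], fingers=[0.2, 0.2, 0.2, 0.2, 0.2], yaw=[0, 0, 0, 0, 0])

```text
clock: 6.72
tcp_pos: [470.6, 121.8, 45.3]
ee_rot: [3.14, -0.0, 1.272]
wrist_force: [6.1, -2.4, -4.0]
grip_width: 16.9
gripper_force: 2.8
```

Run:
```python
from h import *
w=snap('wrist');s=snap('side'); print(get_obs()['tcp_pos'],get_obs()['wrist_force'])
cv2.imwrite('pics/d.png',np.vstack([w['img'][:,:,:],cv2.resize(s['img'][120:270,150:350],(512,384))])[:,:]);im=cv2.imread('pics/d.png');cv2.imwrite('pics/d.png',np.hstack([cv2.resize(im[:384],(400,300)),cv2.resize(im[384:],(400,300))]))
```

```text
[470.7267527  121.75909992  45.76984433] [ 4.51796089 -1.03822778 -2.84730332]
```

View pics/d.png

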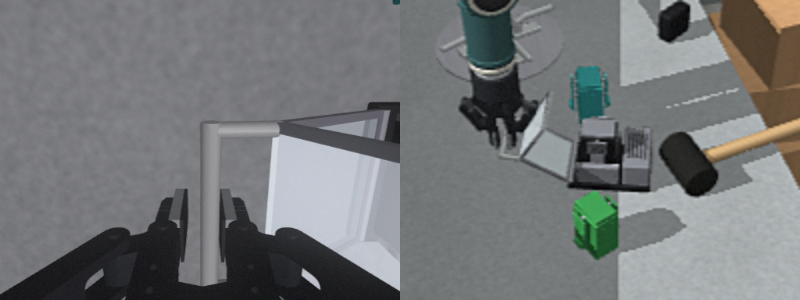

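The bar is inside the finger cage at wrist half (210, 210), and the hood is open to about 1.1 rad. I'll back off from the bar, raise out and let the hood sink.

Emit:
jog_arm([
  [0, 0.3, -0.5],
  [0, 0, -3],
  [0, 0, -4],
  [0, 0, -4],
  [0, 0, -4],
], fingers=[0.2, 0.2, 0.2, 0.2, 0.2], yaw=[0, 0, 0, 0, 0])

```text
clock: 7.23
tcp_pos: [471.6, 121.1, 202.4]
ee_rot: [-3.139, 0.001, 1.272]
wrist_force: [0.8, 0.3, -0.1]
grip_width: 16.9
gripper_force: 0.0
```

Emit:
jog_arm([
  [0, 0, -4],
  [0, 0, -3],
  [0, 0, 0],
  [0, 0, 0],
  [0, 0, 0],
], fingers=[1, 1, 1, 1, 1], yaw=[-7, -7, -7, -7, -7])

```text
clock: 7.65
tcp_pos: [472.8, 121.4, 272.5]
ee_rot: [3.14, -0.0, 1.889]
wrist_force: [-0.2, 0.2, -1.1]
grip_width: 76.3
gripper_force: 0.0
```

Emit:
jog_arm([
  [0, 0, 0],
  [0, 0, 0],
  [0, 0, 0],
  [0, 0, 0],
  [0, 0, 0],
], fingers=[1, 1, 1, 1, 1], yaw=[-7, -7, -7, -7, -7])

```text
clock: 8.07
tcp_pos: [472.1, 121.2, 271.1]
ee_rot: [-3.141, -0.001, 2.5]
wrist_force: [0.1, 0.3, 0.7]
grip_width: 85.3
gripper_force: 0.0
```

Emit:
jog_arm([
  [0, 0, 0],
  [0, 0, 0],
  [0, 0, 0],
  [0, 0, 0],
  [0, 0, 0],
], fingers=[1, 1, 1, 1, 1], yaw=[-7, -7, -6, 0, 0])

```text
clock: 8.48
tcp_pos: [472.4, 121.2, 271.1]
ee_rot: [-3.141, -0.001, 2.84]
wrist_force: [0.2, -0.7, -0.1]
grip_width: 85.5
gripper_force: 0.0
```

Run:
```python
from h import *
o=get_obs();print(o['tcp_pos'],o['ee_rot'],o['joint_positions'].round(2),o['wrist_force'])
T=np.eye(4)
plan([560,95,270],163)
```

```text
[472.40457612 121.19515156 271.10822995] [-3.14144906e+00 -9.56111716e-04  2.83980750e+00] [ 0.2  -0.12  1.94  0.    1.32 -1.07] [ 0.2247168  -0.69232644 -0.10621531]
shift cm [-9.14  0.1   0.1 ] rows 3 each [-3.047  0.034  0.034] yaw now 162.7 turn tool -0.2910154036591166
```

```bash
cat > lk.py <<'E'
from h import *
import sys,pickle
k=sys.argv[1]; out={}
for n in ['wrist','side','top']:
    c=snap(n); out[n]=c
    for q in ['dock','hood_bar','pack','catch_left_pad','catch_right_pad']:
        print(n,q,[([round(float(v),1) for v in d['position']],round(d['score'],2)) for d in look_for(n,q)][:4])
pickle.dump(out,open(f'pics/{k}.pkl','wb'))
E
python3 lk.py v1
```

```text
wrist dock [([233.5, 260.1], 0.72)]
wrist hood_bar [([205.7, 260.2], 0.88)]
wrist pack [([309.3, 262.4], 0.84), ([253.7, 383.7], 0.66), ([283.1, 158.5], 0.45), ([236.2, 259.8], 0.31)]
wrist catch_left_pad [([297.4, 285.2], 0.71), ([248.0, 378.3], 0.71), ([308.3, 154.7], 0.42)]
wrist catch_right_pad [([308.1, 231.8], 0.71)]
side dock [([203.0, 237.4], 0.92), ([187.7, 248.4], 0.31)]
side hood_bar [([201.3, 216.6], 0.97)]
side pack [([232.2, 248.7], 0.95), ([188.0, 246.9], 0.65), ([200.2, 217.0], 0.52)]
side catch_left_pad []
side catch_right_pad [([236.2, 237.2], 0.56), ([196.3, 246.8], 0.4), ([199.0, 217.0], 0.38), ([197.4, 299.0], 0.35)]
top dock [([192.6, 257.7], 0.72)]
top hood_bar [([209.9, 245.2], 0.5)]
top pack [([189.3, 211.2], 0.85), ([187.1, 253.4], 0.69), ([203.0, 292.1], 0.69)]
top catch_left_pad []
top catch_right_pad []
```

Emit:
jog_arm([
  [-3, 0, 0],
  [-3, 0, 0],
  [-3, 0, 0],
  [0, 0, 0],
], fingers=[1, 1, 1, 1], yaw=[0, 0, 0, 0])

```text
clock: 9.72
tcp_pos: [563.0, 93.1, 270.9]
ee_rot: [-3.141, 0.003, 2.841]
wrist_force: [0.7, 0.8, -0.1]
grip_width: 85.2
gripper_force: 0.0
```

```bash
python3 lk.py v2
python3 - <<'E'
import pickle,cv2,numpy as np
a,b=pickle.load(open('pics/v1.pkl','rb')),pickle.load(open('pics/v2.pkl','rb'))
f=lambda i:cv2.resize(i,(400,300))
cv2.imwrite('pics/e.png',np.vstack([np.hstack([f(a['wrist']['img']),f(b['wrist']['img'])]),np.hstack([f(b['side']['img'][130:250,170:330]),f(b['top']['img'][140:260,170:330])])]))
E
```

```text
wrist dock [([155.9, 258.6], 0.62)]
wrist hood_bar [([121.4, 261.8], 0.83)]
wrist pack [([230.4, 112.4], 0.9), ([193.6, 396.8], 0.85), ([230.4, 262.4], 0.66)]
wrist catch_left_pad [([167.7, 385.8], 0.74), ([248.2, 138.2], 0.69), ([228.1, 287.9], 0.6), ([157.1, 260.8], 0.29)]
wrist catch_right_pad [([230.6, 231.6], 0.67), ([231.7, 405.3], 0.65)]
side dock [([201.2, 237.6], 0.73)]
side hood_bar [([202.1, 217.4], 0.75), ([191.5, 299.0], 0.16)]
side pack [([186.2, 248.4], 0.9), ([230.0, 249.1], 0.81), ([164.1, 242.7], 0.72)]
side catch_left_pad []
side catch_right_pad [([235.1, 238.6], 0.6), ([197.2, 244.8], 0.55)]
top dock [([218.4, 247.0], 0.87)]
top hood_bar [([221.8, 243.3], 0.83)]
top pack [([203.0, 291.0], 0.79), ([187.0, 205.3], 0.49)]
top catch_left_pad []
top catch_right_pad [([228.7, 378.4], 0.58)]
```

View pics/e.png

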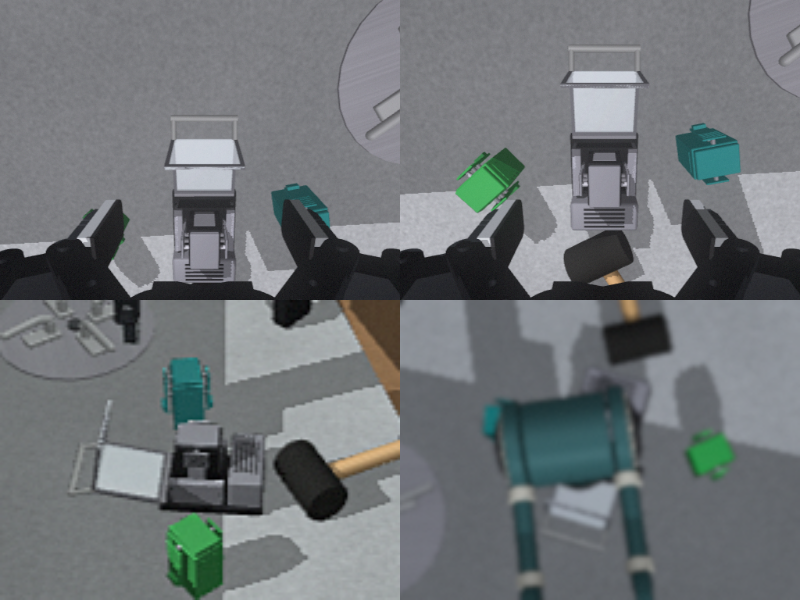

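The hood lies fully open: in the second wrist view its roof stands on edge at about (100, 260), with the bar beyond it at (62, 262). The black pack is at (232, 262) with catch pads at about (229, 232) and (228, 288). The bystanders are undisturbed.

Run:
```python
import pickle
from h import *
np.set_printoptions(precision=1,suppress=True)
a,b=pickle.load(open('pics/v1.pkl','rb')),pickle.load(open('pics/v2.pkl','rb'))
for n,ra,rb,z in [('R',[308.1,231.8],[230.6,231.6],80),('L',[297.4,285.2],[228.1,287.9],80),('P',[309.3,262.4],[230.4,262.4],100)]:
    print(n,tri([(a['wrist'],ra),(b['wrist'],rb)]),'atz',atz(a['wrist'],ra,z),atz(b['wrist'],rb,z))
print('side pack',atz(b['side'],[188,246.9],95), tri([(b['side'],[197,246]),(b['wrist'],[230.6,231.6])]))
# hood bar open
print('bar',tri([(b['side'],[201.5,217]),(b['wrist'],[62,262])]))
i=b['wrist']['img'][140:320,170:350]; cv2.imwrite('pics/f.png',cv2.resize(i,None,fx=3.3,fy=3.3,interpolation=2))
```

```text
R (array([619.5,  43.1,  70.3]), [1.0, 1.0]) atz [613.1  44.9  80. ] [616.2  46.   80. ]
L (array([653.2, 100.1,  25. ]), [0.7, 0.7]) atz [617.6 105.5  80. ] [630.7 102.6  80. ]
P (array([626.6,  76.4,  77.1]), [0.1, 0.1]) atz [611.4  80.9 100. ] [617.5  78.9 100. ]
side pack [617.5  60.1  95. ] (array([614.5,  44.1,  72.2]), [4.3, 4.3])
bar (array([491.7, 121.7,  -0.9]), [28.8, 28.8])
```

View pics/f.png

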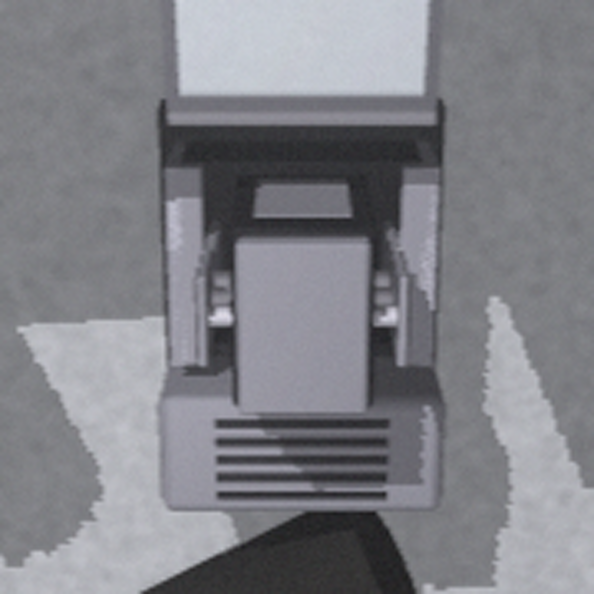

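Run:
```python
import pickle
from h import *
np.set_printoptions(precision=1,suppress=True)
b=pickle.load(open('pics/v2.pkl','rb'));c=b['wrist']
cr=lambda x,y:[140+y/3.3,170+x/3.3]
for z in (96,100,104):
    P=[atz(c,cr(*p),z) for p in [(236,237),(370,237),(370,412),(236,412)]]
    m=sum(P)/4;d1=P[1]-P[0];d2=P[3]-P[0]
    print(z,m,np.linalg.norm(d1),np.linalg.norm(d2),'yaw from x',np.degrees(np.arctan2(d2[1],d2[0])),'from y',np.degrees(np.arctan2(-d1[0],d1[1])))
# dock base front edge / housing back edge, at its heights
print('housing back',atz(c,cr(300,507),60))
# catch pads centre by predicted pose -> crop
o=np.array([617.5,79]);y=np.radians(-17);X=np.array([np.cos(y),np.sin(y)]);Y=np.array([-X[1],X[0]])
m=sum(atz(c,cr(*p),100) for p in [(236,237),(370,237),(370,412),(236,412)])/4
for k in(32,-32):
    p=proj(c,[*(m[:2]+k*Y),94]); print('pad top pred crop',(p[1]-170)*3.3,(p[0]-140)*3.3)
p=tri([(c,cr(303,324)),(b['side'],[150+205*0,0])]) if 0 else None
plan([m[0],m[1],130],163)
```

```text
96 [627.7  75.2  96. ] 39.44861951696107 57.239737230233885 yaw from x -17.985117899093705 from y -17.142768163571606
100 [626.   75.7 100. ] 38.95097219133719 56.51765360599463 yaw from x -17.98511789909373 from y -17.14276816357158
104 [624.3  76.2 104. ] 38.45332486571331 55.79556998175549 yaw from x -17.98511789909373 from y -17.142768163571567
housing back [708.8  49.6  60. ]
pad top pred crop 408.51519765538694 318.303522568208
pad top pred crop 197.20383383460603 318.78348180146946
shift cm [-7.   0.2 14.1] rows 4 each [-1.7  0.   3.5] yaw now 162.9 turn tool -0.11745289187953745
```

The crop shows the pack's top face spanning crop (236–370, 237–412), with the catch pads on both sides at about x = 200 and 405. That gives a pack centre of (625.5, 75.7), which agrees with the housing's back edge. The pad positions I predicted match the picture. Going down now.

Emit:
jog_arm([
  [-2.3, 0.1, 1],
  [-2.3, 0.1, 2.5],
  [-2.4, 0, 3],
  [0, 0, 3.5],
  [0, 0, 3.5],
], fingers=[1, 1, 1, 1, 1], yaw=[0, 0, 0, 0, 0])

```text
clock: 11.03
tcp_pos: [628.2, 75.4, 135.6]
ee_rot: [3.141, 0.002, 2.842]
wrist_force: [0.2, 0.1, 0.5]
grip_width: 85.3
gripper_force: 0.0
```

Emit:
jog_arm([
  [0, 0, 1.8],
  [0, 0, 1.8],
  [0, 0, 1.8],
  [0, 0, 1.5],
  [0, 0, 0.9],
], fingers=[1, 1, 1, 1, 1], yaw=[0, 0, 0, 0, 0])

```text
clock: 11.45
tcp_pos: [625.0, 75.8, 55.8]
ee_rot: [-3.14, -0.003, 2.843]
wrist_force: [-0.7, -0.7, 0.1]
grip_width: 85.3
gripper_force: 0.0
```

Run:
```python
from h import *
c=snap('wrist');o=get_obs();print(o['tcp_pos'],o['wrist_force'],o['grip_width'])
cv2.imwrite('pics/g.png',c['img'])
```

```text
[624.11517603  75.7018634   54.63411707] [ 0.05065998  0.2287839  -1.35308553] 85.32401797657351
```

View pics/g.png

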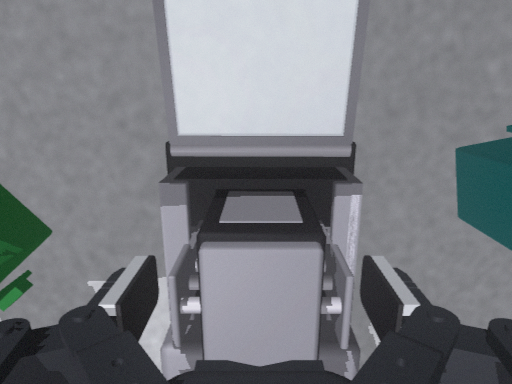

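Both catch pads, at about (300, 180) and (300, 342), lie between the open finger pads at (300, 130) and (290, 390), with clear space on both sides. Now squeeze.

Emit:
jog_arm([
  [0, 0, -0.3],
  [0, 0, 0],
  [0, 0, 0],
  [0, 0, 0],
  [0, 0, 0],
], fingers=[0.4, 0.4, 0.4, 0.4, 0.4], yaw=[0, 0, 0, 0, 0], force=40)

```text
clock: 11.92
tcp_pos: [628.4, 75.6, 64.9]
ee_rot: [3.141, 0.004, 2.843]
wrist_force: [-2.1, -1.6, 7.0]
grip_width: 45.3
gripper_force: 43.3
```

Emit:
jog_arm([
  [0, 0, 0],
  [0, 0, 0],
  [0, 0, 0],
  [0, 0, 0],
  [0, 0, 0],
], fingers=[0.4, 0.4, 0.4, 0.4, 0.4], yaw=[0, 0, 0, 0, 0])

```text
clock: 12.33
tcp_pos: [628.4, 75.6, 64.9]
ee_rot: [3.141, 0.005, 2.843]
wrist_force: [-1.4, -2.1, 8.1]
grip_width: 45.4
gripper_force: 43.2
```

Emit:
jog_arm([
  [0, 0, -0.3],
  [0, 0, -0.3],
  [0, 0, -0.4],
], fingers=[0.4, 0.4, 0.4], yaw=[0, 0, 0])

```text
clock: 12.58
tcp_pos: [626.6, 75.8, 71.1]
ee_rot: [3.142, 0.001, 2.843]
wrist_force: [3.5, -0.3, -6.2]
grip_width: 45.0
gripper_force: 41.7
```

Run:
```python
from h import *
c=snap('wrist');s=snap('side');o=get_obs();print(o['tcp_pos'],o['wrist_force'],o['torque'],o['grip_width'],o['gripper_force'])
cv2.imwrite('pics/i.png',np.hstack([cv2.resize(c['img'][130:384,100:420],(480,381)),cv2.resize(s['img'][150:230,200:267],(319,381))]))
```

```text
[626.76159771  75.96765945  71.88923437] [ 1.82244184 -0.24092061 -4.12374542] [-0.10805095 -0.39539958 -0.0558912 ] 45.21416871386295 42.12206622585654
```

The load reads about 4 N, which is the pack's weight, so it's coming free. I'll lift on.

Emit:
jog_arm([
  [0, 0, -1],
  [0, 0, -1.5],
  [0, 0, -1.5],
  [0, 0, -2],
  [0, 0, -2],
], fingers=[0.4, 0.4, 0.4, 0.4, 0.4], yaw=[0, 0, 0, 0, 0])

```text
clock: 13.1
tcp_pos: [624.7, 76.0, 151.3]
ee_rot: [-3.14, -0.004, 2.843]
wrist_force: [0.8, 0.4, -5.1]
grip_width: 44.6
gripper_force: 43.5
```

Emit:
jog_arm([
  [0, 0, -2],
  [0, 0, -1.5],
  [0, 0, -1],
  [0, 0, -0.5],
  [0, 0, 0],
], fingers=[0.4, 0.4, 0.4, 0.4, 0.4], yaw=[0, 0, 0, 0, 0])

```text
clock: 13.52
tcp_pos: [626.6, 76.1, 202.5]
ee_rot: [3.141, 0.001, 2.843]
wrist_force: [1.0, 0.7, -4.3]
grip_width: 45.0
gripper_force: 43.5
```

Emit:
jog_arm([
  [0, 0, 0],
  [0, 0, 0],
  [0, 0, 0],
  [0, 0, 0],
  [0, 0, 0],
], fingers=[0.4, 0.4, 0.4, 0.4, 0.4], yaw=[0, 0, 0, 0, 0])

```text
clock: 13.93
tcp_pos: [625.9, 75.9, 200.3]
ee_rot: [-3.141, -0.002, 2.843]
wrist_force: [0.4, 0.0, -5.6]
grip_width: 44.9
gripper_force: 43.5
```

Run:
```python
from h import *
c=snap('wrist');s=snap('side');o=get_obs();print(o['tcp_pos'],o['wrist_force'],o['torque'],o['grip_width'],o['gripper_force'])
print(look_for('side','pack'),look_for('side','hood_bar'))
cv2.imwrite('pics/j.png',np.hstack([cv2.resize(c['img'],(400,300)),cv2.resize(s['img'][130:250,170:330],(400,300))]))
```

```text
[626.14919565  75.88321411 200.80364522] [ 1.14187433  0.18495967 -5.40098546] [ 0.03285586  0.0293328  -0.02886867] 45.01304829979169 43.516418784856796
[{'position': [163.1, 247.6], 'score': 0.87}, {'position': [231.8, 247.6], 'score': 0.68}, {'position': [175.8, 240.8], 'score': 0.56}, {'position': [342.6, 237.0], 'score': 0.34}] [{'position': [203.3, 215.6], 'score': 0.85}]
```

View pics/j.png

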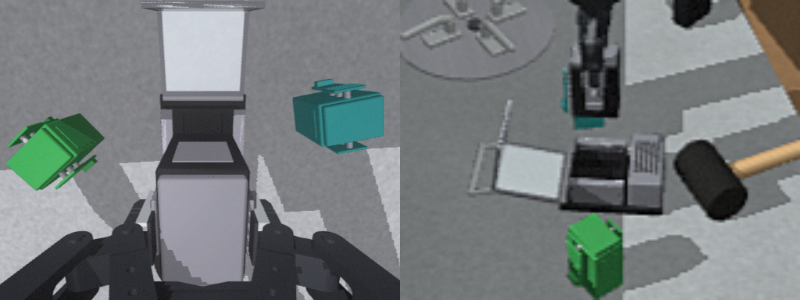

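The pack hangs upright between the fingers, with its foot about 148 mm above the counter and clear of the empty dock. The hood is still open, and the catches are fully in: the fingers read 45 mm at 43 N.

```bash
python3 -c "
from plant import *
print(finish_job())"
```

```text
the job is handed in; nothing more can be done
None
```

The job is handed in at about 14 s: hood left fully open, pack held upright by its squeezed catches with its foot about 148 mm above the counter, and the bystanders not touched.

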